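Stroke the pusher of a slide-box lane and restock it first in, first out

TASK

Check the lane's pusher for sticky spots: slowly, never above a quarter of a metre per second, run it through its full travel, all the way forward against its stop, so that it brings the old slide box up to the front lip, and then all the way back. Then load the new slide box from the bench into the lane behind the old one, in line with the lane and flat on its floor, set down gently, not dropped. Leave the pusher fully back and the old box at the front, let go of everything and do not disturb the other things on the bench.

Things in the scene. Friction and masses are not known exactly. Their poses are not given: they have to be found in the camera images.
- lane: Fixed stock lane: aluminium plate 8 mm thick with an open channel of grey sheet. x runs along the channel from front (-x) to back, y across to the rail side, z up; origin on the bench on the channel centre line. Plate: x -145 to 185, y -60 to 125 mm. Channel: floor at z 8, inside y -45 to 45, walls 5 thick, tops at z 38; a rail with end stops runs beside it along y = 85 mm.
- lane_front (a point): Middle of the front lip's inner face at the channel floor: lane x = -130 mm. The lip's top is at z = 26 mm.
- lane_back (a point): Middle of the back wall's inner face at the channel floor: lane x = 140 mm. The wall's top is at z = 38 mm.
- pusher (a joint): Pusher carriage on the rail, in m: 0 = fully back at its stop, 0.150 = fully forward at its stop (moves along the lane's -x). Drag 2 to 4 N; it stays where it is left. The paddle's front face stands 103 mm from the front lip when fully forward, 253 mm when fully back. Moving forward, the paddle pushes along a box in front of it.
- pusher_handle (a point): Centre of the top of the pusher's black handle: upright block 20 mm along lane x, 30 along y, 50 tall, on the dark carriage block (60 x 44 mm, top at z 45); handle top at z 95 mm. A steel arm (12 mm thick in x, top at z 52) reaches from the carriage over the wall to the paddle.
- pusher_face (a point): Centre of the paddle's front (-x) face in the channel, 31 mm above the bench. The paddle is 12 mm thick in x, 70 wide, from z 10 to 52 mm; it is 85 mm across from the handle, the handle's centre being 6 mm behind this face.
- box_old: Old slide box, grey plastic, white lid, lying lengthwise in the channel in front of the paddle. 100 mm long (x), 80 wide (y), body 42 tall; a white grip ridge runs along x on the lid, 60 long, 16 thick in y, 24 tall (top 66 mm above the underside), flat sides. Origin: centre of the underside, z up. Same either way round. 0.2 to 0.45 kg.
- box_new: New slide box, the same as the old one, on the bench left of the lane. 100 mm long (x), 80 wide (y), body 42 tall; a white grip ridge runs along x on the lid, 60 long, 16 thick in y, 24 tall (top 66 mm above the underside), flat sides. Origin: centre of the underside, z up. Same either way round. 0.2 to 0.45 kg.
- beaker: Bystander: open glass beaker, 72 mm across, 85 mm tall; origin at the centre of its underside. It and the new box may have swapped places.
- jar: Bystander: amber glass jar with a black cap, 56 mm across, 75 mm tall; origin at the centre of its underside.
- tray: Bystander: empty white tray, 70 x 120 x 25 mm; origin at the centre of its underside.
- mug: Bystander: black mug, 80 mm across, 95 mm tall; origin at the centre of its underside.
Not all that is in view belongs to the job. Leave any pink look-alike of the box_new alone. What is shaped like the box_old but green is not meant.

How it is judged:
By the outcome, as a careful person would: the job done as asked, in the order asked, and still so for the second after the job is handed in, with the robot touching nothing.
It also fails if it takes over 56 s, if anything falls off the work surface, if the arm or the gripper's body presses on something with over 40 N, if the wrist force passes 120 N, or if a joint passes its speed limit or range.

ROBOT

A 6-joint arm with a two-finger parallel gripper is mounted at the origin on the work surface. World frame = base frame: x ahead of the robot, y to its left, z up, the work surface at z = 0. Lengths are in m, angles in rad, forces in N, time in s.
With the tool pointing down it reaches from about 0.25 to 0.8 m from the base axis. Payload 3.9 kg.
Tool frame: the origin (TCP) lies where the fingers leave the gripper's body, on its centre line; the fingertips stand 73 mm ahead of it and the grasp point (between the pads) lies 54 mm ahead of it; z points along the fingers, y is the line along which they close (so a half turn about z gives the same grasp; the last joint's range is limited). The gripper opens to 85 mm and grips with 20 to 120 N. Pads are 22 mm wide; open, the fingers measure 114 mm over their backs; the gripper's body (76 mm by 85 mm) begins 54 mm behind the grasp point. The pads swing forward as they close: fully open they stand 13 mm farther back than shut.
Start: joints at [1.242, 0.26, -0.138, 1.173, 0, 1.571], TCP at [0.17, 0.497, 0.304] pointing down, gripper open.
Joint ranges: [-2.78, 2.78], [-0.83, 1.72], [-1.28, 1.37], [-1.9, 2.12], [-1.57, 1.48], [-3.14, 3.14]. Speed limits (rad/s): [2.57, 2.57, 3.14, 3.14, 3.14, 3.14].

INTERFACE

Orientations are given as a rotation vector (axis times angle).
In Python, from cell import robot gives the robot as it stands. The module is installed in compiled form; this text tells all that it offers. Calls block until the motion is done:
- robot.reach(position, orientation): joint-space move of the TCP to a pose.
- robot.move_linear(position, attitude=None, max_speed=0.15, until_force=None): straight line of the TCP; attitude=None keeps the orientation; max_speed is the mean speed in m/s. With until_force (N) it stops when the force on the tool has changed by that much, and returns True; else False.
- robot.move_j(angles): joint-space move.
- robot.release() and robot.gripper_close(effort=None): open the fingers fully, or close them until they stop; effort is the grip in N (None keeps the last).
- robot.wait(seconds).
- robot.ik(position, orientation): joint angles nearest the present ones, or None.
- robot.get_obs(): the state.
- robot.get_image(name): name is "scene" or "top"; returns the picture (400x640x3 uint8, red, green, blue); there is no depth.
- robot.get_calibration(name): a dict with "intrinsics" (3x3 intrinsics, pixels), "R" (3x3) and "t" (3): a world point X has camera coordinates R X + t. Camera axes: x right, y down, z forward; pixel columns grow to the right and rows downward; lengths in m; the calibration is good to about 2 mm. A picture is of the moment at which its call begins. get_calibration takes no time and is no camera call.
A pose or a line that the arm cannot do raises robot.PlanningError and nothing moves.
- robot.job_done(): hands the job in; it is judged then, once.
Trained networks look in the newest picture that a camera, given by its name, has taken for a name from the list of things; names that differ only in an ending like _2 or _b are one class to them, and where a whole thing is asked for, a point or a joint stands for the part that bears it (a point fixed in the world has none). Each returns a list of dicts, best first, with "p" (0 to 1); they miss things now and then, are a little off and sometimes report something else, mostly with a low value. They report only what shows in the picture. A call takes as long as a camera call. They do not tell look-alikes from the thing itself.
- robot.silhouettes(camera, label): "pixels" (400x640 bool, what is visible of it) and "rect" ([left, top, width, height] in pixels, round what is visible of it).
The state is a dict: "clock": time; "joint_pos": joint angles; "joint_vel": joint speeds; "effort": joint torques, N m; "ee_pos": TCP position; "ee_rot": TCP orientation; "ft_force": force on the tool from outside, world axes, zero at the start; "torque": the same for the moment, N m; "width": finger opening in m; "grip_force": force on a finger pad.
Only numpy, scipy, OpenCV 4.12 (cv2) and the standard library are available. Lean on these libraries where they do the work, as an engineer would, in place of code of your own. Each camera call takes 0.05 s, during which the arm holds its last target. There are 200 camera calls.

## Working session

There is one attempt and no reset: what is moved stays moved. The work goes in short steps, each a Python script; the robot and the scene stay as the last script left them, time stands still between calls to the robot, and variables do not carry over. Pictures are saved under pics/ and viewed, at most 10 in all, crops included, and the job is handed in when it is done.

```bash
mkdir -p pics; python3 - <<'E'
from cell import robot
import cv2,numpy as np
for n in ("scene","top"):
    im=robot.get_image(n); cv2.imwrite(f"pics/{n}0.png",im[:,:,::-1])
    c=robot.get_calibration(n); print(n,np.round(c["intrinsics"],1).tolist(),np.round(c["R"],3).tolist(),np.round(c["t"],3).tolist())
    for l in ("box_new","pusher_handle","lane","beaker","jar","tray","mug"):
        for d in robot.silhouettes(n,l): print(n,l,round(d["p"],2),d["rect"],int(d["pixels"].sum()))
o=robot.get_obs();print({k:np.round(v,3) for k,v in o.items()})
E
```

```text
scene [[399.9, 0.0, 322.2], [0.0, 399.9, 204.8], [0.0, 0.0, 1.0]] [[0.555, 0.832, -0.008], [0.557, -0.379, -0.739], [-0.618, 0.406, -0.674]] [-0.311, -0.256, 1.43]
scene box_new 0.88 [393.0, 182.2, 41.3, 42.9] 1127
scene box_new 0.83 [441.3, 169.5, 48.1, 36.9] 1094
scene pusher_handle 0.64 [289.0, 185.3, 44.7, 44.6] 876
scene lane 0.7 [224.6, 185.7, 135.1, 114.8] 5837
scene beaker 0.8 [359.5, 142.6, 23.6, 35.9] 647
scene beaker 0.54 [223.5, 183.3, 136.8, 115.8] 5791
scene jar 0.73 [292.0, 288.7, 26.4, 45.2] 879
scene jar 0.37 [288.4, 187.1, 48.0, 43.1] 793
scene tray 0.89 [385.6, 237.3, 54.1, 37.7] 1408
scene mug 0.84 [132.8, 216.6, 46.8, 49.4] 1551
top [[438.2, 0.0, 317.3], [0.0, 438.2, 206.7], [0.0, 0.0, 1.0]] [[-0.007, -1.0, 0.007], [-0.996, 0.006, -0.093], [0.093, -0.007, -0.996]] [0.008, 0.58, 1.336]
top box_new 0.77 [221.5, 169.6, 37.2, 32.5] 876
top box_new 0.69 [165.4, 158.6, 40.2, 32.5] 946
top box_new 0.49 [367.0, 136.7, 21.6, 19.2] 384
top box_new 0.17 [315.5, 199.2, 23.4, 47.4] 379
top pusher_handle 0.84 [315.2, 197.9, 25.7, 46.3] 388
top lane 0.59 [291.1, 172.8, 116.2, 8
[... 162 characters left out ...]
.7, 173.7, 115.5, 81.3] 5172
top jar 0.32 [315.9, 199.9, 20.7, 43.2] 414
top tray 0.93 [258.5, 135.2, 41.3, 23.3] 922
top mug 0.83 [433.3, 245.2, 34.5, 37.1] 879
top mug 0.64 [367.8, 136.9, 20.1, 17.6] 314
{'clock': np.float64(0.8), 'joint_pos': array([ 1.242,  0.26 , -0.138,  1.173, -0.   ,  1.571]), 'joint_vel': array([ 0.001, -0.002,  0.001, -0.002,  0.002, -0.001]), 'effort': array([-1.0000e-03, -4.0555e+01,  2.5422e+01,  1.0000e-03, -0.0000e+00,
        0.0000e+00]), 'ee_pos': array([0.17 , 0.497, 0.304]), 'ee_rot': array([0.514, 3.099, 0.   ]), 'ft_force': array([-0.525, -0.042,  0.388]), 'torque': array([0.001, 0.004, 0.005]), 'grip_force': np.float64(0.0), 'width': np.float64(0.086)}
```

```bash
python3 - <<'E'
import cv2
a=cv2.imread("pics/top0.png")[100:300,130:490]; cv2.imwrite("pics/top0c.png",cv2.resize(a,None,fx=2.2,fy=2.2,interpolation=cv2.INTER_CUBIC))
a=cv2.imread("pics/scene0.png")[120:350,120:500]; cv2.imwrite("pics/scene0c.png",cv2.resize(a,None,fx=2.1,fy=2.1,interpolation=cv2.INTER_CUBIC))
E
```

```text
(no output)
```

View pics/top0c.png

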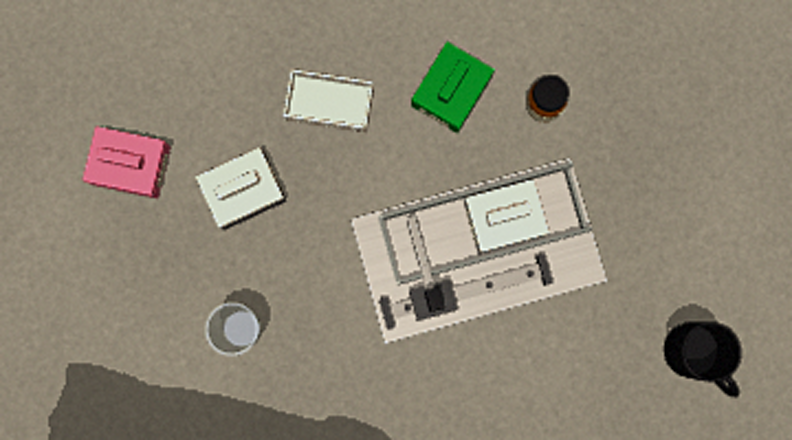

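View pics/scene0c.png

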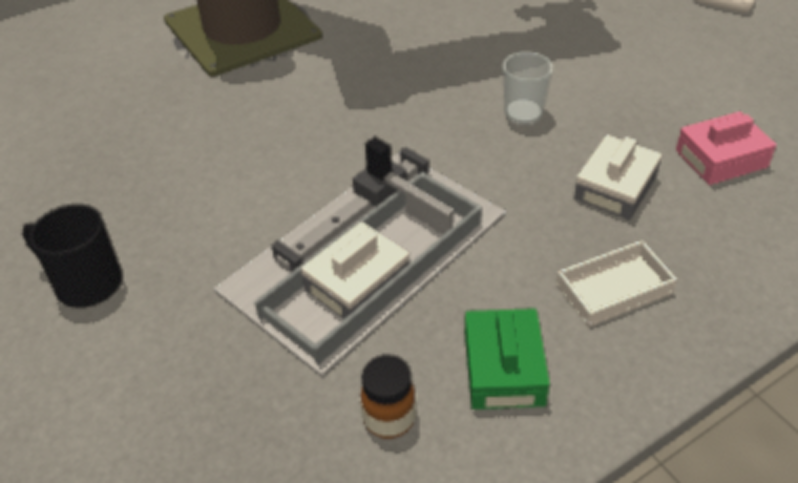

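The top view (crop at 2.2x, offset 130,100) shows the white new box at crop (240,187). The pink and green look-alikes sit beside it. The lane is at (480,250) with the rail on the near side and its front to the right. The old box is mid-channel at (507,215), and the paddle is slightly forward of fully back. Next I'll zoom in on the lane corners.

```bash
python3 - <<'E'
import cv2
a=cv2.imread("pics/top0.png")[165:265,280:412]; cv2.imwrite("pics/t1.png",cv2.resize(a,None,fx=6,fy=6,interpolation=cv2.INTER_CUBIC))
a=cv2.imread("pics/scene0.png")[180:305,215:365]; cv2.imwrite("pics/s1.png",cv2.resize(a,None,fx=4.8,fy=4.8,interpolation=cv2.INTER_CUBIC))
E
```

```text
(no output)
```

View pics/t1.png

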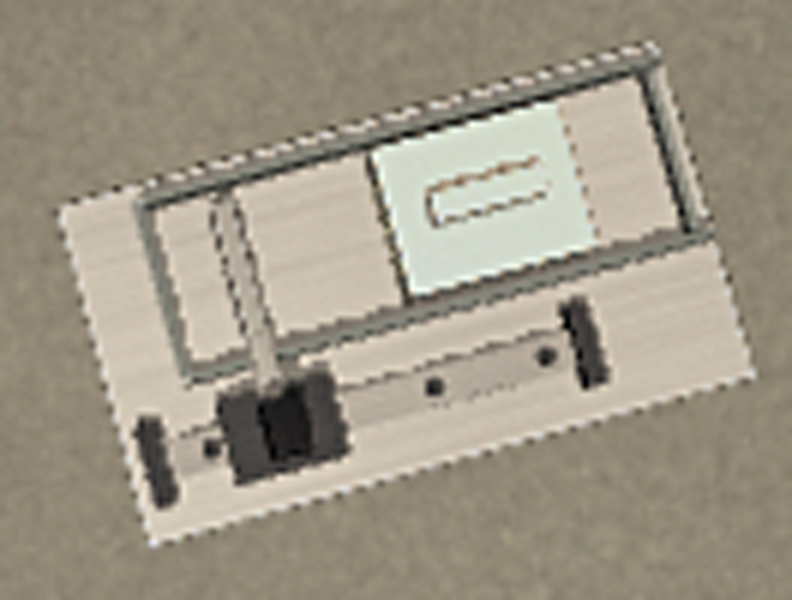

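View pics/s1.png

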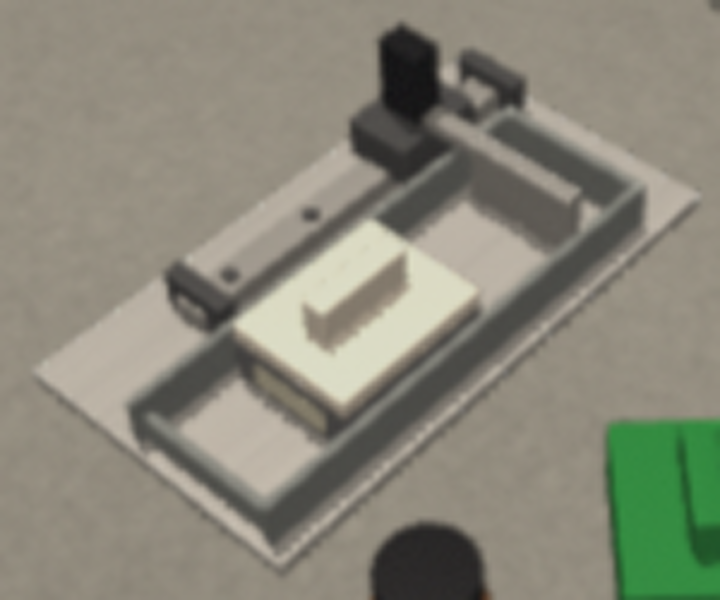

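The crops show all four plate corners clearly in top (6x: (60,212), (152,545), (755,377), (656,43)) and three in scene. The handle top is at about (288,418) in top and (405,38) in scene. Now I'll fit the poses.

```bash
cat > h.py <<'E'
from cell import robot
import cv2,numpy as np
from scipy.optimize import least_squares,minimize
C={n:robot.get_calibration(n) for n in("scene","top")}
def proj(n,P):
    c=C[n];X=np.atleast_2d(P)@np.array(c["R"]).T+c["t"];X=X@np.array(c["intrinsics"]).T;return X[:,:2]/X[:,2:]
def place(p,P):
    x,y,a=p;P=np.atleast_2d(np.array(P,float));c,s=np.cos(a),np.sin(a)
    return np.c_[x+c*P[:,0]-s*P[:,1],y+s*P[:,0]+c*P[:,1],P[:,2]]
def lid(z0): # hull points of white lid+ridge
    return np.array([[sx*.05,sy*.04,z0+.042] for sx in(1,-1) for sy in(1,-1)]+[[sx*.03,sy*.008,z0+.066] for sx in(1,-1) for sy in(1,-1)])
def fitlid(masks,p0,z0=0.):
    S=8
    def cost(p):
        t=0
        for n,m in masks.items():
            ys,xs=np.nonzero(m);o=np.array([xs.min()-8,ys.min()-8]);w=xs.max()-o[0]+9;h=ys.max()-o[1]+9
            big=np.zeros((h*S,w*S),np.uint8)
            cv2.fillConvexPoly(big,np.int32(np.round(cv2.convexHull(np.float32((proj(n,place(p,lid(z0)))-o+.5)*S))[:,0])),1)
            mm=cv2.resize(m[o[1]:o[1]+h,o[0]:o[0]+w].astype(np.float32),(w*S,h*S),interpolation=cv2.INTER_LINEAR)>.5
            t+=1-(big&mm).sum()/max(1,(big|mm).sum())
        return t
    r=minimize(cost,p0,method="Nelder-Mead",options=dict(initial_simplex=np.array(p0)+np.array([[0,0,0],[.01,0,0],[0,.01,0],[0,0,.15]]),xatol=1e-4,fatol=1e-4))
    return r.x,r.fun
def whitemask(im,rect):
    l,t,w,h=[int(v) for v in rect];i=im.astype(int);m=(i.min(2)>165)&(i.max(2)-i.min(2)<45)
    k=np.zeros(m.shape,bool);k[max(t-3,0):t+h+4,max(l-3,0):l+w+4]=1
    nn,lab,st,_=cv2.connectedComponentsWithStats((m&k).astype(np.uint8));return lab==1+np.argmax(st[1:,4])
def ray(n,uv,z):
    c=C[n];R=np.array(c["R"]);d=R.T@np.linalg.solve(c["intrinsics"],[*uv,1]);o=-R.T@c["t"];return o+d*(z-o[2])/d[2]
E
python3 - <<'E'
from h import *
T=lambda u,v:np.array([280+(u+.5)/6-.5,165+(v+.5)/6-.5]); S=lambda u,v:np.array([215+(u+.5)/4.8-.5,180+(v+.5)/4.8-.5])
obs=[("top",(.185,-.06,.008),T(60,212)),("top",(.185,.125,.008),T(152,545)),("top",(-.145,.125,.008),T(755,377)),("top",(-.145,-.06,.008),T(656,43)),
("top",(.145,-.05,.038),T(140,195)),("top",(.145,.05,.038),T(190,380)),
("scene",(-.145,.125,.008),S(37,373)),("scene",(-.145,-.06,.008),S(282,572)),("scene",(.185,-.06,.008),S(698,198)),("scene",(.145,-.05,.038),S(643,183))]
f=lambda p:np.concatenate([proj(n,place(p,P))[0]-uv for n,P,uv in obs])
r=least_squares(f,[.5,-.1,1.8],loss="soft_l1");print("lane",r.x.round(4),f(r.x).round(1))
L=r.x; c,s=np.cos(L[2]),np.sin(L[2])
def tol(P): d=np.array(P[:2])-L[:2];return np.array([c*d[0]+s*d[1],-s*d[0]+c*d[1]])
print("handle",tol(ray("top",T(288,418),.095)),tol(ray("scene",S(405,38),.095)))
np.save("lane.npy",L)
im={n:cv2.imread(f"pics/{n}0.png")[:,:,::-1] for n in C}
R={"top":(221.5,169.6,37.2,32.5),"scene":(393,182.2,41.3,42.9)}
ms={n:whitemask(im[n],R[n]) for n in C};print({n:m.sum() for n,m in ms.items()})
uv=np.argwhere(ms["top"]).mean(0)[::-1];p=ray("top",uv,.045)
for a in(1.3,1.9,2.5): print("new",fitlid(ms,[p[0],p[1],a]), fitlid({"top":ms["top"]},[p[0],p[1],a]))
R={"top":(338,183,42,30),"scene":(262,225,55,45)}
ms={n:whitemask(im[n],R[n]) for n in C};print({n:m.sum() for n,m in ms.items()})
uv=np.argwhere(ms["top"]).mean(0)[::-1];p=ray("top",uv,.053)
q,e=fitlid(ms,[p[0],p[1],L[2]],.008);print("old",q,e,tol(q),q[2]-L[2])
for n,rect in(("beaker",(222.7,235.3,21.2,26.7)),("jar",(368.4,137.1,20.5,18.3)),("tray",(258.5,135.2,41.3,23.3)),("mug",(433,245,34,37))):
    print(n,ray("top",(rect[0]+rect[2]/2,rect[1]+rect[3]/2),.04).round(3))
E
```

```text
lane [ 0.599  -0.1017  1.8412] [-0.5 -1.1  0.1  0.1  0.6 -0.8  0.2 -1.1 -1.   0.3 -0.6  0.6 -1.6 -0.1
 -0.8 -0.6  0.3 -0.8  0.1  0.6]
handle [0.10208809 0.08234054] [0.1044212  0.08726566]
{'scene': np.int64(576), 'top': np.int64(743)}
new (array([0.64919795, 0.24690273, 2.00145822]), np.float64(0.33570913544390046)) (array([0.64901942, 0.24764787, 1.99443738]), np.float64(0.11247344687511651))
new (array([0.64931011, 0.24702111, 2.00529229]), np.float64(0.33787805212406774)) (array([0.6489936 , 0.24736778, 2.00659069]), np.float64(0.11123541037401652))
new (array([0.64915658, 0.24692293, 2.00024205]), np.float64(0.336063082929014)) (array([0.64880329, 0.24739751, 2.00074913]), np.float64(0.11117326769597968))
{'scene': np.int64(910), 'top': np.int64(944)}
old [ 0.6059108  -0.12784494  1.82985046] 0.588396520685959 [-0.02708916  0.00030364] -0.011361120605119401
beaker [0.452 0.261 0.04 ]
jar [ 0.767 -0.189  0.04 ]
tray [0.767 0.122 0.04 ]
mug [ 0.403 -0.399  0.04 ]
```

```bash
cat >> h.py <<'E'
L=np.load("lane.npy")
def rv(th,near=None):
    c=[]
    for t in(th,th+np.pi):
        f=(t+np.pi/2)/2;c.append(np.pi*np.array([np.cos(f),np.sin(f),0]))
    return c
def tolane(P): 
    d=np.array(P[:2])-L[:2];c,s=np.cos(L[2]),np.sin(L[2]);return np.array([c*d[0]+s*d[1],-s*d[0]+c*d[1]])
def best(pos,th): # tool-down orientation with closing line at th, smaller wrist travel
    q0=np.array(robot.get_obs()["joint_pos"]);o=[(np.abs(np.array(q)-q0).max(),r) for r in rv(th) if (q:=robot.ik(pos,r)) is not None]
    return min(o,key=lambda a:a[0])[1]
def st(m=""):
    o=robot.get_obs();print(m,"t%.1f"%o["clock"],"lane",tolane(o["ee_pos"]).round(4),"z%.4f"%o["ee_pos"][2],"w%.4f g%.0f"%(o["width"],o["grip_force"]),o["ft_force"].round(1))
E
python3 - <<'E'
from h import *
hp=lambda x,z,y=.085:place(L,[x,y,z])[0]
r=best(hp(.103,.25),L[2]);robot.reach(hp(.103,.25),r);st("hover")
print(robot.move_linear(hp(.103,.131),max_speed=.12,until_force=15));st("down")
robot.gripper_close(30);st("grip")
x0=tolane(robot.get_obs()["ee_pos"])[0]
print(robot.move_linear(hp(-.031,.131),max_speed=.07,until_force=25));st("fwd")
E
```

```text
hover t3.0 lane [0.1036 0.0847] z0.2501 w0.0853 g0 [0.4 0.3 0.7]
False
down t4.1 lane [0.1029 0.0844] z0.1316 w0.0856 g0 [-0.2 -0.7  0.4]
grip t4.8 lane [0.1032 0.0849] z0.1312 w0.0197 g32 [-1.   1.1  3.3]
True
fwd t6.4 lane [-0.0189  0.0854] z0.1313 w0.0196 g37 [-0.6  3.4  3.6]
```

```bash
python3 - <<'E'
from h import *
hp=lambda x,z,y=.085:place(L,[x,y,z])[0]
y=tolane(robot.get_obs()["ee_pos"])[1]
print(robot.move_linear(hp(-.030,.131,y),max_speed=.02,until_force=30));st("fwd")
cv2.imwrite("pics/t2.png",cv2.resize(robot.get_image("top")[165:265,280:412,::-1],None,fx=5,fy=5,interpolation=cv2.INTER_CUBIC))
cv2.imwrite("pics/s2.png",cv2.resize(robot.get_image("scene")[180:305,215:365,::-1],None,fx=4,fy=4,interpolation=cv2.INTER_CUBIC))
E
```

```text
True
fwd t6.9 lane [-0.0199  0.0854] z0.1311 w0.0199 g58 [-0.2  5.9  4.3]
```

View pics/s2.png

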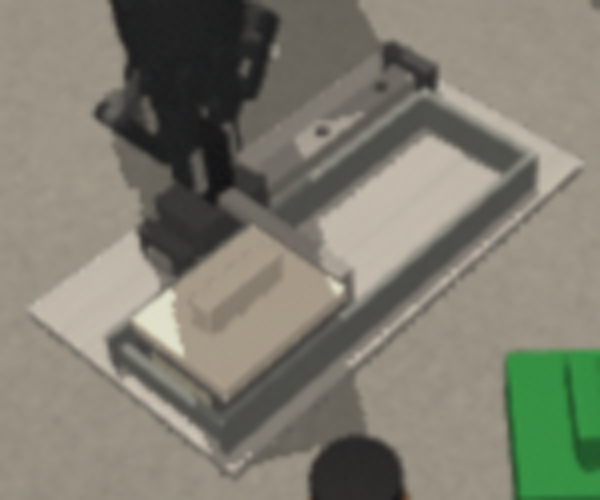

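The scene crop shows the carriage against the front stop and the old box at the front lip. The second push moved it only 1 mm, so it's at the hard stop. Now I'll draw it all the way back.

```bash
python3 - <<'E'
from h import *
y=tolane(robot.get_obs()["ee_pos"])[1]
hp=lambda x,z:place(L,[x,y,z])[0]
print(robot.move_linear(hp(.142,.131),max_speed=.07,until_force=25));st("back")
print(robot.move_linear(hp(.142,.131),max_speed=.02,until_force=30));st("back2")
robot.release();st("open")
x=tolane(robot.get_obs()["ee_pos"])[0]
robot.move_linear(hp(x,.26),max_speed=.2);st("up")
# to the new box, look again first
b=np.array([.649,.247]);th=2.003+np.pi/2
P=lambda z:np.array([*b,z])
r=best(P(.26),th);robot.reach(P(.26),r);st("over box")
cv2.imwrite("pics/t3.png",cv2.resize(robot.get_image("top")[155:265,205:412,::-1],None,fx=3.8,fy=3.8,interpolation=cv2.INTER_CUBIC))
cv2.imwrite("pics/s3.png",cv2.resize(robot.get_image("scene")[140:305,215:465,::-1],None,fx=3.2,fy=3.2,interpolation=cv2.INTER_CUBIC))
E
```

```text
True
back t8.9 lane [0.1305 0.0848] z0.1311 w0.0198 g44 [-0.7  2.3  2.8]
True
back2 t9.5 lane [0.132 0.085] z0.1309 w0.0198 g33 [ 0.5 -2.7  1.9]
open t10.1 lane [0.1313 0.0853] z0.1308 w0.0855 g0 [ 0.1 -0.  -0.2]
up t10.9 lane [0.1315 0.086 ] z0.2592 w0.0852 g0 [-0.3 -0.1  0.2]
over box t12.2 lane [ 0.3221 -0.1407] z0.2590 w0.0853 g0 [ 0.2  0.7 -0.3]
```

View pics/s3.png

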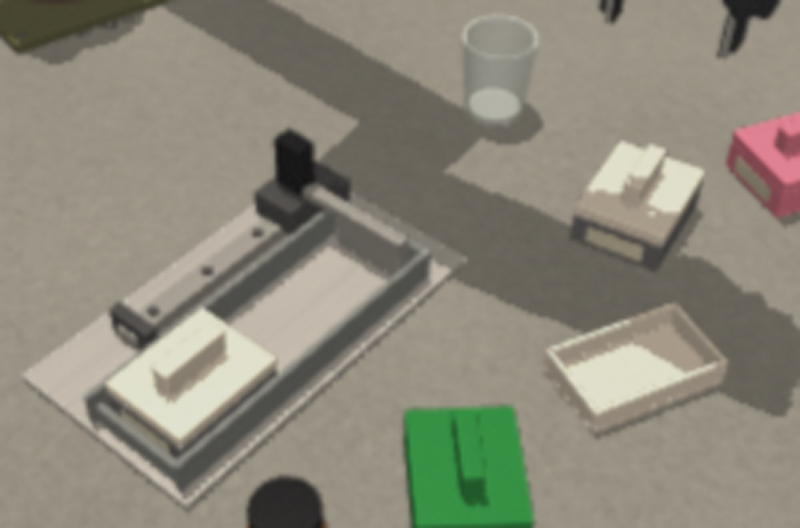

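The pusher is fully back, with about 151 mm of stroke measured, and the old box is at the lip. The new box is undisturbed, so I'll grasp it.

```bash
python3 - <<'E'
from h import *
b=np.array([.649,.247]);P=lambda z:np.array([*b,z])
robot.move_linear(P(.15),max_speed=.2)
print(robot.move_linear(P(.119),max_speed=.05,until_force=8));st("down")
robot.gripper_close(60);robot.wait(.2);st("grip")
z=robot.get_obs()["ee_pos"][2]
robot.move_linear(P(z+.02),max_speed=.05);st("lift")
robot.move_linear(P(.28),max_speed=.15);st("high")
d=place(L,[.050,0,.28])[0]
r=best(d,L[2]+np.pi/2);robot.move_linear(d,r,max_speed=.15);st("over lane")
d[2]=.19;robot.move_linear(d,max_speed=.1);robot.wait(.2);st("low")
cv2.imwrite("pics/t4.png",cv2.resize(robot.get_image("top")[165:265,280:412,::-1],None,fx=6,fy=6,interpolation=cv2.INTER_CUBIC))
cv2.imwrite("pics/s4.png",cv2.resize(robot.get_image("scene")[130:305,215:465,::-1],None,fx=3.2,fy=3.2,interpolation=cv2.INTER_CUBIC))
E
```

```text
False
down t13.7 lane [ 0.3226 -0.1414] z0.1189 w0.0853 g0 [ 0.5 -0.3 -1.3]
grip t14.6 lane [ 0.3226 -0.1416] z0.1193 w0.0146 g61 [0.5 0.8 1.9]
lift t15.1 lane [ 0.3227 -0.1414] z0.1395 w0.0148 g61 [ 0.4  0.4 -2.3]
high t16.2 lane [ 0.3226 -0.1408] z0.2788 w0.0146 g61 [-0.2  0.9 -2.6]
over lane t18.4 lane [ 0.0505 -0.0003] z0.2799 w0.0144 g61 [ 0.1  0.1 -3.2]
low t19.7 lane [ 0.0498 -0.0004] z0.1907 w0.0149 g61 [-0.2 -0.1 -2.4]
```

View pics/s4.png

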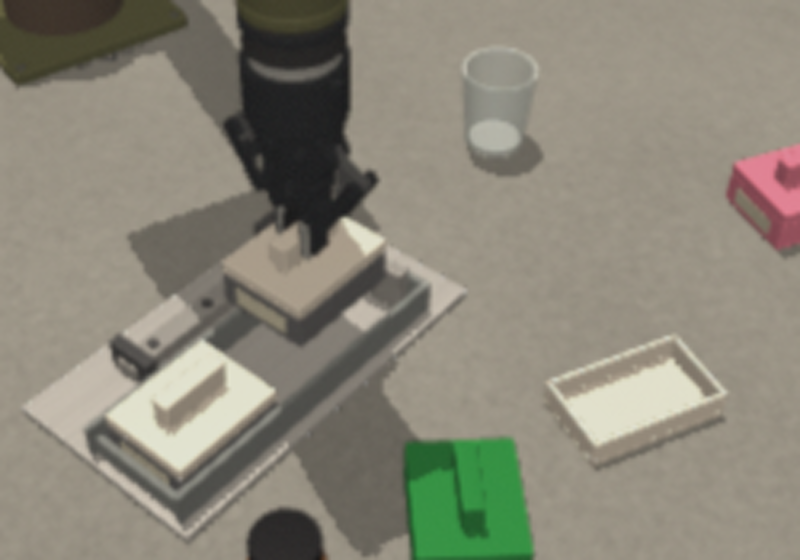

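The box hangs level above the channel, in line with it and clear of the old box and paddle. I'll lower it slowly with force sensing.

```bash
python3 - <<'E'
from h import *
d=place(L,[.050,0,.14])[0]
h=robot.move_linear(d,max_speed=.05,until_force=6);st(f"enter {h}")
if not h:
    d[2]=.124;h=robot.move_linear(d,max_speed=.015,until_force=5);st(f"floor {h}")
    o=robot.get_obs();print(o["torque"].round(2))
    cv2.imwrite("pics/s5.png",cv2.resize(robot.get_image("scene")[130:305,215:465,::-1],None,fx=3.2,fy=3.2,interpolation=cv2.INTER_CUBIC))
    if h and o["ee_pos"][2]<.1295:
        robot.release();robot.wait(.2);st("open")
        p=np.array(robot.get_obs()["ee_pos"]);p[2]+=.03;robot.move_linear(p,max_speed=.08);p[2]=.3;robot.move_linear(p);st("up")
        robot.reach([.25,.40,.35],best([.25,.40,.35],np.pi/2));st("away")
        for n,(a,b,c,e,f) in dict(top=(165,265,280,412,6),scene=(180,305,215,365,4.8)).items():
            im=robot.get_image(n);cv2.imwrite(f"pics/{n}F.png",im[:,:,::-1]);cv2.imwrite(f"pics/{n}Fc.png",cv2.resize(im[a:b,c:e,::-1],None,fx=f,fy=f,interpolation=cv2.INTER_CUBIC))
E
```

```text
enter False t20.9 lane [ 0.0499 -0.0003] z0.1404 w0.0148 g61 [ 0.4 -1.1 -2.8]
floor True t21.7 lane [0.05 0.  ] z0.1272 w0.0146 g62 [-0.   0.3  5.3]
[-0.07  0.09 -0.01]
open t22.7 lane [0.0505 0.0011] z0.1260 w0.0852 g0 [-0.6  0.2  0.9]
up t24.3 lane [0.0507 0.0016] z0.2989 w0.0855 g0 [-0.3  0.5 -0.5]
away t26.3 lane [0.5763 0.2017] z0.3499 w0.0854 g0 [ 0.4  0.5 -0.9]
```

View pics/topFc.png

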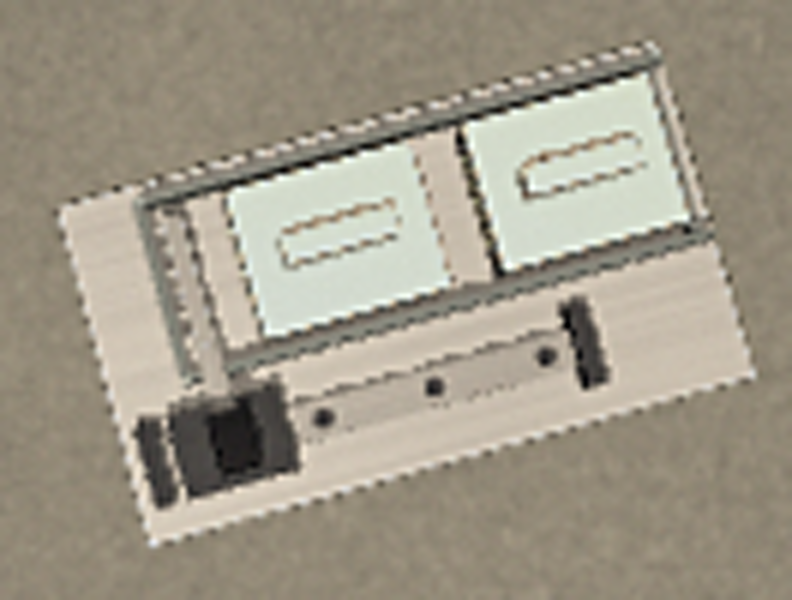

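View pics/sceneFc.png

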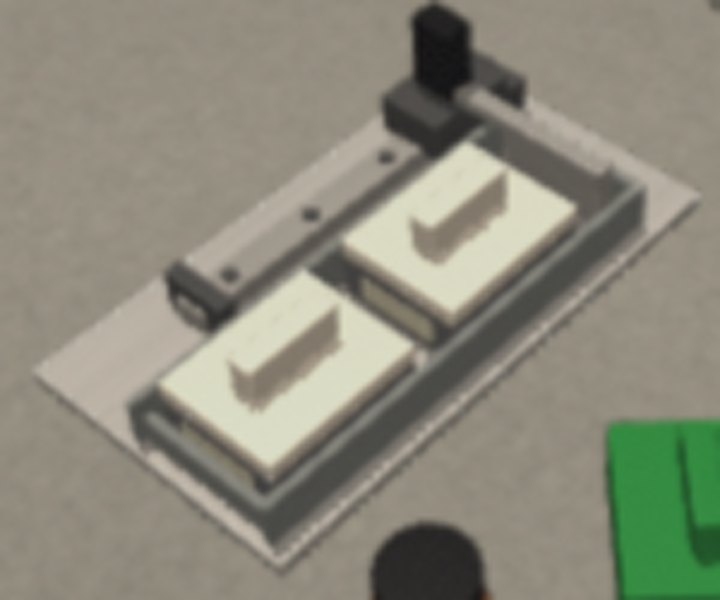

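Both crops show the new box flat and straight in the channel behind the old one. The old box is at the lip, the pusher is back against its stop, and the arm is clear.

```bash
python3 -c "
from cell import robot
print(robot.job_done())"
```

```text
the job is handed in; nothing more can be done
None
```

I ran the pusher slowly to both stops (about 151 mm measured). The old box is at the front lip, the new box was set down gently behind it, flat and in line, and the pusher is fully back with the arm clear; the job is handed in.

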